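Sort the mixed bench pieces into their trays

TASK

Sort the five loose pieces lying among the trays (not the odds and ends on the far planks beyond the gap) into them: the two granite sample tiles into the tray with two bays, one lying flat in each bay; both wooden wedges into the undivided rectangular tray, each lying on its flat base on the tray floor, neither on top of the other; and the felt wheel flat in the middle of the round dish. Set the tiles down, do not drop them, and leave the wood block and the whetstone where they are.

Things in the scene. Friction and masses are not known exactly. Their poses are not given: they have to be found in the camera images.
- tile_tray: Rectangular open grey sheet-metal tray with one dividing wall, fixed to the table: the place of the granite tiles. Outside 114 (x) x 161 (y, long side) x 16 mm high, walls 3 mm, floor 3 mm thick. The divider runs along x at the middle, its top 14 mm above the underside, and makes two equal bays, each 108 (x) x 76 (y) mm inside, centred at y = +39 and y = -39 mm. Origin at the centre of its underside; z up. Yaw is within 0.2 of world axes.
- wedge_tray: Rectangular open grey sheet-metal tray without a divider, fixed to the table: the place of the wooden wedges. Outside 112 (x) x 166 (y, long side) x 16 mm high, walls 3 mm, floor 3 mm thick; inside 106 x 160 mm. Both wedges fit with their length along x, side by side at y = +37 and -37 mm. Origin at the centre of its underside; z up. Yaw is within 0.2 of world axes.
- wheel_dish: Round shallow grey sheet-metal dish, fixed to the table: the place of the felt wheel. 122 mm outside diameter, 12 mm high, about 112 mm inside diameter, wall 3 mm, floor 3 mm thick. Origin at the centre of its underside; z up. 
- red_tile: Loose square tile of polished red granite, 56 x 56 x 10 mm, 0.1 kg. Pinch two opposite edges. Sides along its x and y. Origin at the centre of its underside; z up. 
- grey_tile: Loose square tile of grey speckled granite, 56 x 56 x 10 mm, 0.1 kg. Pinch two opposite edges. Sides along its x and y. Origin at the centre of its underside; z up. 
- long_wedge: Loose beech setting wedge, the longer of the two: 30 (x, width) x 87 (y, length) mm, lying on its flat base, the top sloping along y from 22 mm at the -y end to 4 mm at the +y end (centre of mass 9 mm from the middle toward -y). Its two long sides are upright and parallel: pinch it across x. Origin at the centre of its underside; z up. 
- short_wedge: Loose beech setting wedge, the shorter of the two: 30 (x, width) x 75 (y, length) mm, lying on its flat base, the top sloping along y from 22 mm at the -y end to 4 mm at the +y end (centre of mass 9 mm from the middle toward -y). Its two long sides are upright and parallel: pinch it across x. Origin at the centre of its underside; z up. 
- felt_wheel: Loose cream felt polishing wheel lying flat, a disc of 60 mm diameter, 25 mm high, with a small bore, 0.06 kg. Pinch it across its diameter. Origin at the centre of its underside; z up. 
- wood_block: Bystander: loose wooden packing block with plain rectangular faces (no slope), 42 x 60 x 30 mm; not to be sorted. Origin at the centre of its underside; z up. 
- whetstone: Bystander: loose dark grey dressing stone, 48 x 150 x 24 mm; not to be sorted. Origin at the centre of its underside; z up. 

How it is judged:
At the end, for the whole second after the job is handed in: A granite tile flat in each bay of the two-bay tray (within 13 mm of its centre along the tray, 28 mm across), both wedges on their bases on the undivided tray's floor, the felt wheel flat in the dish within 15 mm of its middle; tilts below 0.12 rad; all at rest and released (((x of red_tile in the frame of tile_tray between -0.028 and 0.028 m and y of red_tile in the frame of tile_tray between 0.026 and 0.052 m and x of grey_tile in the frame of tile_tray between -0.028 and 0.028 m and y of grey_tile in the frame of tile_tray between -0.052 and -0.026 m) or (x of red_tile in the frame of tile_tray between -0.028 and 0.028 m and y of red_tile in the frame of tile_tray between -0.052 and -0.026 m and x of grey_tile in the frame of tile_tray between -0.028 and 0.028 m and y of grey_tile in the frame of tile_tray between 0.026 and 0.052 m)) and z of red_tile in the frame of tile_tray between -0.002 and 0.008 m and angle between each of red_tile, grey_tile, long_wedge, short_wedge, felt_wheel's own z axis and vertical below 0.12 rad and z of grey_tile in the frame of tile_tray between -0.002 and 0.008 m and x of long_wedge in the frame of wedge_tray between -0.045 and 0.045 m and y of long_wedge in the frame of wedge_tray between -0.065 and 0.065 m and z of long_wedge in the frame of wedge_tray between -0.002 and 0.008 m and x of short_wedge in the frame of wedge_tray between -0.045 and 0.045 m and y of short_wedge in the frame of wedge_tray between -0.065 and 0.065 m and z of short_wedge in the frame of wedge_tray between -0.002 and 0.008 m and horizontal distance between felt_wheel and wheel_dish below 0.015 m and z of felt_wheel in the frame of wheel_dish between -0.002 and 0.008 m and linear speed of each of red_tile, grey_tile, long_wedge, short_wedge, felt_wheel below 0.02 m/s); the robot touches nothing.
It fails at once if the wood block is moved more than 20 mm (distance of wood_block from where it was at the start of the episode above 0.02 m).
It fails at once if the whetstone is moved more than 20 mm (distance of whetstone from where it was at the start of the episode above 0.02 m).
It fails at once if the red tile is dropped or thrown (in the air, touching nothing, more than 30 mm above a tray floor) (height (world z) of red_tile above 0.035 m and contact force between red_tile and anything else below 0.001 N).
It fails at once if the grey tile is dropped or thrown (in the air, touching nothing, more than 30 mm above a tray floor) (height (world z) of grey_tile above 0.035 m and contact force between grey_tile and anything else below 0.001 N).
It also fails if it takes over 122 s, if anything falls off the work surface, if the arm or the gripper's body presses on something with over 40 N, if the wrist force passes 120 N, or if a joint passes its speed limit or range.

ROBOT

A 7-joint arm with a two-finger parallel gripper is mounted at the origin on a cart in front of the work surface, level with it; the furniture and walls round the work are solid. World frame = base frame: x ahead of the robot, y to its left, z up, the work surface at z = 0. Lengths are in m, angles in rad, forces in N, time in s.
With the tool pointing down it reaches from about 0.4 to 0.85 m from the base axis. Payload 10.4 kg.
Tool frame: the origin (TCP) lies on the front face of the gripper's body, between the roots of the fingers; the fingertips stand 70 mm ahead of it and the grasp point (between the pads) lies 51 mm ahead of it (grasp_offset is the distance from the TCP to the grasp point, in m); z points along the fingers, y is the direction in which the jaws open and shut (so a half turn about z gives the same grasp; the last joint's range is limited). The gripper opens to 87 mm and grips with 3 to 60 N. Pads are 19 mm wide; open, the fingers measure 117 mm over their backs; the gripper's body (75 mm by 190 mm) begins 51 mm behind the grasp point.
Start: joints at [-1.171, 0.332, -0.065, 1.46, 0.022, 1.35, -0.088], TCP at [0.256, 0.57, 0.292] pointing down, gripper open.
Joint ranges: [-2.6, 2.6], [-0.5, 2.12], [-1.47, 1.34], [0.16, 2.42], [-1.27, 4.41], [0.06, 2.06], [-2.6, 2.6]. Speed limits (rad/s): [2.22, 2.22, 2.79, 2.79, 3.14, 3.14, 3.14].

INTERFACE

Orientations are given as a unit quaternion [x, y, z, w].
In Python, from bench import * gives the robot as it stands. The module is installed in compiled form; this text tells all that it offers.
- The arm moves only by the tool arm_command, never from a script. Its argument "commands" is a list of rows, each a list of 3 entries, a list of its own where there are three numbers: the opening in per cent of the stroke, from 0 (shut) to 100 (fully open), then the shift along the tool's x, y, z in m, then the turn, a rotation vector about the tool's x, y, z in rad. A call has exactly 10 rows; each row is the pose to reach, as a shift and turn from the pose commanded when the call began, along the tool's axes at that moment; what a row does not reach only later rows make up. A row lasts 1/12 s, in which the tool goes at most 41.7 mm and 7.16 degrees, less where a joint would pass 70% of its speed; a pose out of reach is approached as far as the arm can. A call with a gripper value outside its range is refused whole. The fingers move at their own pace and stop on an object; "squeeze" is the grip in N (left out, the last holds). Time passes only in rows, so rows that repeat a pose let the fingers close, or fill a call up. It gives the time, the measured TCP pose, the force and the opening at its end, in the units of the state.
- read_state(): the state, without advancing time (a new reading comes with each control period).
- camera(name): name is "side" or "top"; returns a dict with "pixels" (480x640x3 uint8, red, green, blue), "fx", "fy", "cx", "cy" (pixels), "dist_coeffs" ([k1, k2, p1, p2, k3] as OpenCV has them; the pictures are not rectified), "rvec" (rotation vector, rad) and "tvec" (3), from world to camera coordinates, as OpenCV has them. Camera axes: x right, y down, z forward; pixel columns grow to the right and rows downward; lengths in m; the calibration is good to about 2 mm. A picture is of the moment at which its call begins. There is no depth.
- close_job(): hands the job in, once; it reports no verdict.
The state is a dict: "time": time; "joint_positions": joint angles; "joint_vel": joint speeds; "joint_torque": joint torques, N m; "ee_pos": TCP position; "eef_rot": TCP orientation; "ft_force": force on the tool from outside, world axes, zero at the start; "torque": the same for the moment, N m; "width": finger opening in m.
Only numpy, scipy, OpenCV 4.12 (cv2) and the standard library are available. Lean on these libraries where they do the work, as an engineer would, in place of code of your own. Each camera call takes 0.05 s, during which the arm holds its last target.

## Working session

There is one attempt and no reset: what is moved stays moved. The work goes in short steps, Python scripts to look and compute and a tool call to move; the robot and the scene stay as the last step left them, time stands still between calls to the robot, and variables do not carry over. Pictures are saved under pics/ and viewed, and the job is handed in when it is done.

Besides the shell and the picture viewer there is one more tool, called after ">>>" as name(argument=value, ...) on one line, values as JSON. arm_command: Moves the arm, as the interface text tells. Its arguments: {"type":"object","properties":{"commands":{"type":"array","items":{"type":"array"}},"squeeze":{"type":"number"}},"required":["commands"]}

```bash
mkdir -p pics; cat > h.py <<'E'
import numpy as np,cv2
from bench import *
from scipy.spatial.transform import Rotation as R
def grab(n,f):
    c=camera(n); cv2.imwrite(f,c["pixels"][:,:,::-1]); return c
E
python3 - <<'E'
from h import *
for n in("top","side"):
    c=grab(n,f"pics/{n}0.png"); 
    np.savez(f"{n}0.npz",**c)
    print(n,c["fx"],c["dist_coeffs"],(-cv2.Rodrigues(np.array(c["rvec"]))[0].T@np.array(c["tvec"]).reshape(3)))
s=read_state();print(s["time"],s["ee_pos"],R.from_quat(s["eef_rot"]).as_matrix().round(3),s["width"])
E
```

```text
top 532.9613524994085 [-0.02326566  0.          0.          0.          0.        ] [ 0.53895268 -0.02185841  1.28145009]
side 508.1927045881603 [-0.10754782  0.          0.          0.          0.        ] [ 0.55065492 -1.26655952  0.56452655]
0.1 [0.25634959 0.56974033 0.29155943] [[-0.912  0.41  -0.   ]
 [ 0.41   0.912 -0.001]
 [-0.    -0.001 -1.   ]] 0.08688040373521387
```

View pics/top0.png

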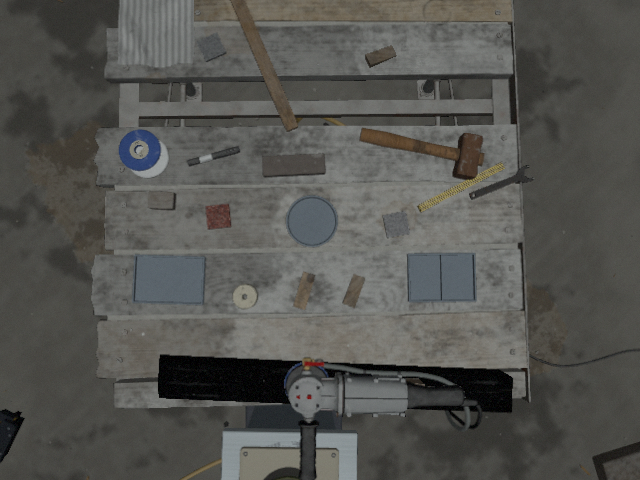

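View pics/side0.png

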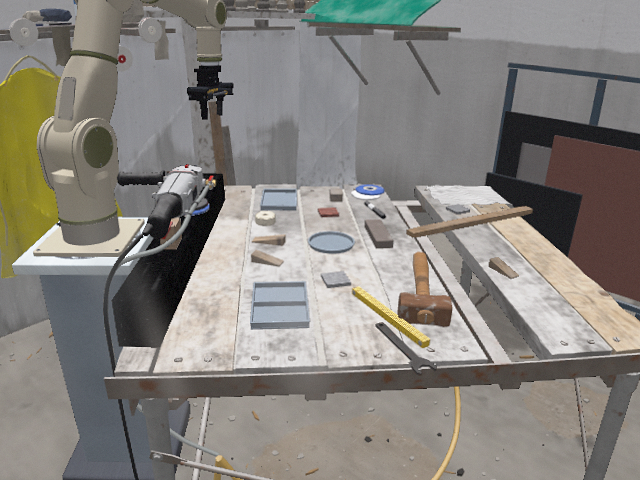

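```bash
python3 - <<'E'
import cv2,numpy as np
t=cv2.imread("pics/top0.png");s=cv2.imread("pics/side0.png")
a=cv2.resize(t[180:310,120:490],(800,281),interpolation=cv2.INTER_CUBIC)
b=cv2.resize(s[175:335,230:430],(400,320),interpolation=cv2.INTER_CUBIC)
w=cv2.resize(t[265:315,225:375],(390,130),interpolation=cv2.INTER_CUBIC)
o=np.zeros((601-1,800,3),np.uint8);o[:281]=a;o[281:600,:400]=b[:319];o[290:420,405:795]=w
w2=cv2.resize(s[200:275,240:300],(300,170)[:2],interpolation=cv2.INTER_CUBIC);o[425:595,450:750]=w2
cv2.imwrite("pics/z0.png",o)
E
```

```text
(no output)
```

View pics/z0.png

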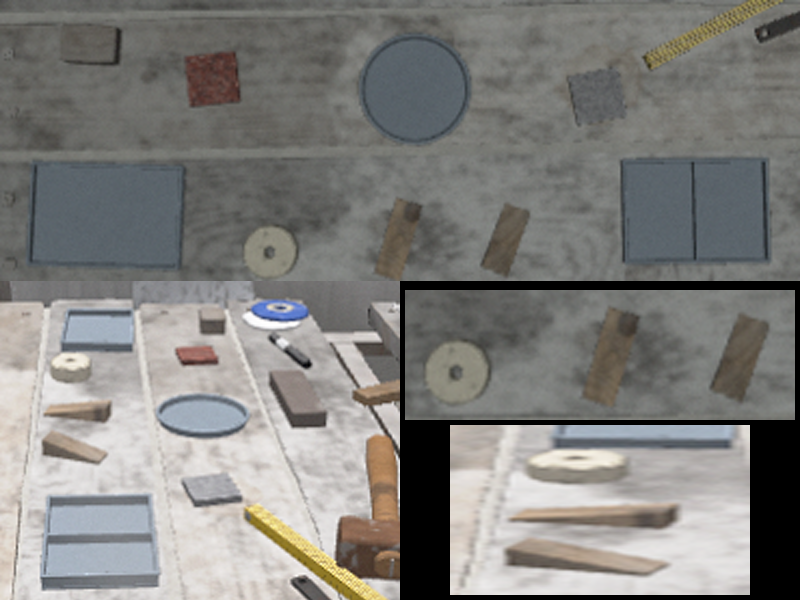

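```bash
cat >> h.py <<'E'
def load(n):
    return dict(np.load(n))
def ray(c,uv):
    K=np.array([[c["fx"],0,c["cx"]],[0,c["fy"],c["cy"]],[0,0,1.]])
    p=cv2.undistortPoints(np.array(uv,float).reshape(-1,1,2),K,np.array(c["dist_coeffs"])).reshape(-1,2)
    Rm=cv2.Rodrigues(np.array(c["rvec"],float))[0]; o=-Rm.T@np.array(c["tvec"],float).reshape(3)
    d=np.c_[p,np.ones(len(p))]@Rm; return o,d
def onplane(c,uv,z):
    o,d=ray(c,uv); return o+d*((z-o[2])/d[:,2])[:,None]
def tri(c1,uv1,c2,uv2):
    o1,d1=ray(c1,uv1);o2,d2=ray(c2,uv2);d1=d1[0];d2=d2[0]
    A=np.c_[d1,-d2];s=np.linalg.lstsq(A,o2-o1,rcond=None)[0]
    p,q=o1+s[0]*d1,o2+s[1]*d2; return (p+q)/2,np.linalg.norm(p-q)
def proj(c,P):
    K=np.array([[c["fx"],0,c["cx"]],[0,c["fy"],c["cy"]],[0,0,1.]])
    return cv2.projectPoints(np.array(P,float).reshape(-1,1,3),np.array(c["rvec"],float),np.array(c["tvec"],float),K,np.array(c["dist_coeffs"]))[0].reshape(-1,2)
E
python3 - <<'E'
from h import *
for n,rois in(("top",dict(wt=(125,245,90,68),tt=(398,243,85,68),dish=(280,190,64,64),red=(200,198,38,38),grey=(378,204,38,38),lw=(285,264,38,50),sw=(338,268,32,46),wh=(226,278,38,36))),("side",dict(wt=(255,183,48,32),tt=(245,275,72,58),dish=(303,225,58,34),red=(312,202,32,20),grey=(315,265,42,28),lw=(247,230,42,20),sw=(246,246,42,24),wh=(250,206,32,24)))):
    c=load(n+"0.npz");im=c["pixels"]
    hsv=cv2.cvtColor(im,cv2.COLOR_RGB2HSV);lab=cv2.cvtColor(im,cv2.COLOR_RGB2LAB).astype(int)
    for k,(x,y,w,h) in rois.items():
        L=lab[y:y+h,x:x+w]
        b=np.concatenate([L[0],L[-1],L[:,0],L[:,-1]])
        ctr=L[h//2-3:h//2+3,w//2-3:w//2+3].reshape(-1,3)
        print(n,k,np.median(b,0),b.std(0).round(1),np.median(ctr,0),ctr.std(0).round(1))
E
```

```text
top wt [110. 127. 130.] [8.6 0.7 0.8] [106. 126. 123.] [1.5 0.7 0.6]
top tt [128. 127. 130.] [7.  0.6 0.9] [105.  126.5 123. ] [18.2  0.8  0.9]
top dish [126. 127. 130.] [11.5  0.7  0.8] [104. 126. 123.] [1.3 0.7 0.7]
top red [111. 127. 130.] [6.6 0.8 0.9] [ 73. 138. 136.] [5.7 2.  1.4]
top grey [129. 127. 131.] [8.5 0.7 1.2] [105. 128. 127.] [3.3 0.6 0.6]
top lw [124. 127. 129.] [11.   0.7  0.7] [ 94.5 130.  138. ] [5.4 0.8 1.5]
top sw [133. 127. 129.] [6.6 0.7 0.8] [ 93. 129. 137.] [4.2 0.7 1.1]
top wh [109. 127. 129.] [12.8  0.8  0.6] [106.5 127.  133. ] [22.5  0.6  2.4]
side wt [184.5 129.  129. ] [37.3  0.8  2.6] [184. 127. 119.] [1.6 0.7 0.6]
side tt [220. 129. 129.] [8.1 0.6 1. ] [131. 128. 125.] [20.7  0.8  1.7]
side dish [214.5 129.  131. ] [15.2  0.8  1.1] [180.  126.5 120. ] [1.7 0.6 0.6]
side red [197. 129. 131.] [7.2 0.8 0.8] [131.  146.5 140. ] [11.3  1.7  1.3]
side grey [216.5 129.  131. ] [21.1  1.1  9.2] [183. 129. 126.] [4.6 0.6 0.6]
side lw [210.5 129.  129. ] [18.2  0.8  1.1] [152. 132. 140.] [25.8  1.3  2.6]
side sw [222. 129. 129.] [18.   0.6  0.9] [169.5 132.  140. ] [11.7  0.8  1.3]
side wh [191.5 128.  129. ] [41.   0.9  3.1] [217.5 128.  135. ] [35.8  0.7  1.5]
```

```bash
python3 - <<'E'
from h import *
R0={"top":dict(wt=(125,245,90,68),tt=(398,243,85,68),dish=(280,190,64,64),red=(200,198,38,38),grey=(378,204,38,38),lw=(285,264,38,50),sw=(338,268,32,46),wh=(226,278,38,36)),"side":dict(wt=(255,183,48,32),tt=(245,275,72,58),dish=(303,225,58,34),red=(312,202,32,20),grey=(315,265,38,28),lw=(247,230,42,17),sw=(246,246,42,24),wh=(250,206,32,24))}
cs={n:load(n+"0.npz") for n in R0}; cen={}
tiles=[]
for n in R0:
    c=cs[n];lab=cv2.cvtColor(cv2.GaussianBlur(c["pixels"],(3,3),0),cv2.COLOR_RGB2LAB).astype(int);out=c["pixels"][:,:,::-1].copy()
    for k,(x,y,w,h) in R0[n].items():
        L=lab[y:y+h,x:x+w];b=L[...,2];a=L[...,1]
        m=dict(wt=b<127,tt=b<127,dish=b<127,red=a>132,grey=(b<=128)&(L[...,0]<(118 if n=="top" else 203)),lw=b>=133,sw=b>=133,wh=b>=131)[k].astype(np.uint8)
        m=cv2.morphologyEx(m,cv2.MORPH_CLOSE,np.ones((3,3)))
        q,_=cv2.findContours(m,cv2.RETR_EXTERNAL,cv2.CHAIN_APPROX_NONE,offset=(x,y))
        q=max(q,key=cv2.contourArea);cv2.drawContours(out,[q],-1,(0,255,0),1)
        M=cv2.moments(q);cen[n,k]=(M["m10"]/M["m00"],M["m01"]/M["m00"])
        if n=="top":
            zz=dict(wt=.016,tt=.016,dish=.012,red=.01,grey=.01,lw=.012,sw=.012,wh=.025)[k]
            P=onplane(c,q.reshape(-1,2),zz)[:,:2].astype(np.float32)*1000
            r=cv2.minAreaRect(P)
            print(k,"ctr",np.round(r[0],1),"size",np.round(r[1],1),"ang",round(r[2],1))
        print(n,k,np.round(cen[n,k],1),cv2.contourArea(q))
    cv2.imwrite(f"pics/{n}_m.png",out)
    x0,y0,x1,y1=(120,180,490,312) if n=="top" else (235,180,375,335)
    tiles.append(cv2.resize(out[y0:y1,x0:x1],None,fx=2.16 if n=="top" else 2,fy=2.16 if n=="top" else 2,interpolation=cv2.INTER_NEAREST))
o=np.zeros((600,800,3),np.uint8)
o[:tiles[0].shape[0],:tiles[0].shape[1]]=tiles[0][:,:800];o[288:288+tiles[1].shape[0],:280]=tiles[1][:312]
cv2.imwrite("pics/m0.png",o)
for k in R0["top"]: 
    p,e=tri(cs["top"],cen["top",k],cs["side"],cen["side",k]);print(k,(p*1000).round(1),"gap mm",round(e*1000,1))
E
```

```text
wt ctr [502.  294.3] size [169.  115.3] ang 89.7
top wt [168.4 279.3] 3391.0
tt ctr [ 520.2 -352.3] size [116.2 165. ] ang 1.3
top tt [441.5 277.1] 3229.0
dish ctr [649.3 -39.8] size [121.9 122.1] ang 46.3
top dish [311.5 220.6] 2023.5
red ctr [654.6 183.9] size [56.5 56.7] ang 8.1
top red [217.9 216. ] 509.5
grey ctr [ 645.6 -242.3] size [53.8 56.9] ang 12.6
top grey [396. 224.] 460.5
lw ctr [482.7 -25.2] size [32.3 86.2] ang 75.8
top lw [303.3 291.2] 409.0
sw ctr [ 484.8 -143.9] size [30.3 73.9] ang 69.7
top sw [353.6 290.7] 344.5
wh ctr [467.1 113.1] size [60.5 58.4] ang 1.7
top wh [244.5 296.1] 522.5
side wt [278.6 198.9] 749.0
side tt [279.2 305. ] 2631.0
side dish [330.8 241.6] 784.5
side red [328.  211.7] 171.5
side grey [335.3 278.8] 326.5
side lw [270.1 239.3] 247.0
side sw [265.2 258.2] 269.0
side wh [264.3 217.8] 279.0
wt [500.9 295.9   8.7] gap mm 1.0
tt [ 520.2 -354.9    6.4] gap mm 1.1
dish [648.7 -39.9   8.5] gap mm 1.0
red [654.7 184.4   7.4] gap mm 0.1
grey [ 645.4 -243.6    7.1] gap mm 1.0
lw [483.6 -24.1   8.4] gap mm 6.5
sw [ 482.1 -143.7   10.9] gap mm 4.4
wh [465.2 114.   15. ] gap mm 2.2
```

View pics/m0.png

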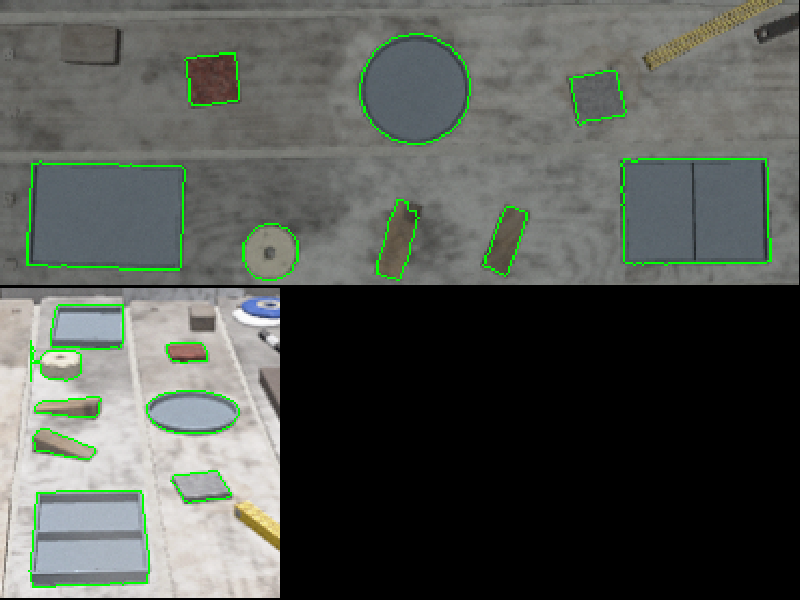

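```bash
cat > go.py <<'E'
import sys
from h import *
# args: groups x y z yaw(of tool y axis, deg mod 180) in mm/deg, from measured pose
s=read_state();p=np.array(s["ee_pos"]);M=R.from_quat(s["eef_rot"])
m=M.as_matrix();yw=np.degrees(np.arctan2(m[1,1],m[0,1]))
print("t",round(s["time"],2),"pos",(p*1e3).round(1),"yawy",yw.round(1),"tiltz",m[:,2].round(4),"w",round(s["width"]*1e3,1),"F",np.round(s["ft_force"],1),"q1,7",np.round([s["joint_positions"][0],s["joint_positions"][6]],2))
a=list(map(float,sys.argv[1:]))
for i in range(0,len(a),4):
    x,y,z,yaw=a[i:i+4]
    cand=[yaw+180*k for k in(-2,-1,0,1,2)];yaw=min(cand,key=lambda v:abs(v-yw))
    ya=np.radians(yaw);Y=np.array([np.cos(ya),np.sin(ya),0]);Z=np.array([0,0,-1.]);T=np.c_[np.cross(Y,Z),Y,Z]
    print((m.T@(np.array([x,y,z])/1e3-p)).round(4),(M.inv()*R.from_matrix(T)).as_rotvec().round(4))
E
python3 - <<'E'
from h import *
c=load("top0.npz")
lab=cv2.cvtColor(c["pixels"],cv2.COLOR_RGB2LAB).astype(int)
E
python3 go.py 655 184 200 7.5 655 184 73 7.5
```

```text
t 0.1 pos [256.3 569.7 291.6] yawy 65.8 tiltz [-4.0e-04 -1.1e-03 -1.0e+00] w 86.9 F [-0.  -0.4 -0.9] q1,7 [-1.17 -0.09]
[-0.5218 -0.1881  0.0918] [-1.1000e-03  7.0000e-04  1.0171e+00]
[-0.5218 -0.1879  0.2188] [-1.1000e-03  7.0000e-04  1.0171e+00]
```

>>> arm_command(commands=[[100,[-0.522,-0.188,0.03],[0,0,1.017]],[100,[-0.522,-0.188,0.03],[0,0,1.017]],[100,[-0.522,-0.188,0.03],[0,0,1.017]],[100,[-0.522,-0.188,0.03],[0,0,1.017]],[100,[-0.522,-0.188,0.03],[0,0,1.017]],[100,[-0.522,-0.188,0.03],[0,0,1.017]],[100,[-0.522,-0.188,0.03],[0,0,1.017]],[100,[-0.522,-0.188,0.03],[0,0,1.017]],[100,[-0.522,-0.188,0.03],[0,0,1.017]],[100,[-0.522,-0.188,0.03],[0,0,1.017]]], squeeze=20)

```text
time: 0.93
ee_pos: [0.5566, 0.2792, 0.2695]
eef_rot: [0.66, 0.751, -0.0, -0.0]
ft_force: [0.1, 0.3, -0.3]
width: 0.087
```

```bash
python3 go.py 655 184 130 7.5
```

```text
t 0.93 pos [556.6 279.2 269.5] yawy 7.4 tiltz [-2.e-04 -1.e-04 -1.e+00] w 87.0 F [ 0.1  0.3 -0.3] q1,7 [-0.76 -0.34]
[-0.1071  0.0854  0.1395] [-0.0002  0.0001 -0.0014]
```

>>> arm_command(commands=[[100,[-0.107,0.085,0.08],[0,0,0]],[100,[-0.107,0.085,0.08],[0,0,0]],[100,[-0.107,0.085,0.08],[0,0,0]],[100,[-0.107,0.085,0.08],[0,0,0]],[100,[-0.107,0.085,0.12],[0,0,0]],[100,[-0.107,0.085,0.14],[0,0,0]],[100,[-0.107,0.085,0.14],[0,0,0]],[100,[-0.107,0.085,0.14],[0,0,0]],[100,[-0.107,0.085,0.14],[0,0,0]],[100,[-0.107,0.085,0.14],[0,0,0]]])

```text
time: 1.77
ee_pos: [0.6547, 0.1866, 0.1322]
eef_rot: [0.659, 0.752, 0.002, 0.001]
ft_force: [-0.6, 0.5, 0.3]
width: 0.0872
```

```bash
python3 go.py 655 184 73 7.5; python3 -c "
from h import *
c=grab('top','pics/a.png');p=c['pixels'][160:270,160:290,::-1];q=camera('side')['pixels'][150:240,270:380,::-1]
cv2.imwrite('pics/a.png',np.hstack([cv2.resize(p,(400,340)),cv2.resize(q,(400,340))]))"
```

```text
t 1.77 pos [654.7 186.6 132.2] yawy 7.5 tiltz [ 0.0031  0.0014 -1.    ] w 87.2 F [-0.6  0.5  0.3] q1,7 [-0.56 -0.09]
[-0.0026 -0.0003  0.0592] [ 0.0033 -0.001   0.0008]
```

View pics/a.png

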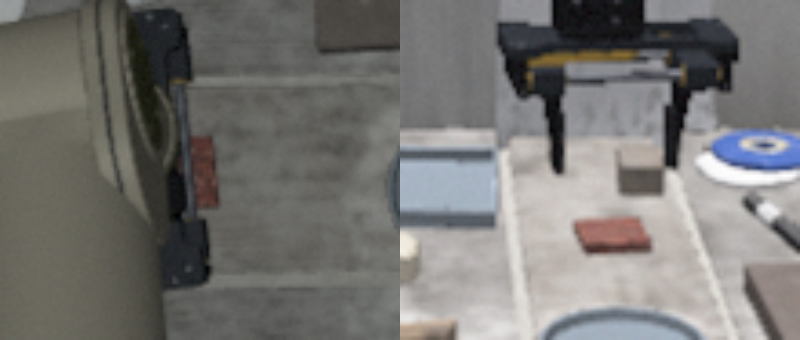

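>>> arm_command(commands=[[100,[-0.0025,0,0.03],[0.003,-0.001,0]],[100,[-0.0025,0,0.05],[0.003,-0.001,0]],[100,[-0.0025,0,0.0585],[0.003,-0.001,0]],[100,[-0.0025,0,0.0585],[0.003,-0.001,0]],[60,[-0.0025,0,0.0585],[0.003,-0.001,0]],[40,[-0.0025,0,0.0585],[0.003,-0.001,0]],[40,[-0.0025,0,0.0585],[0.003,-0.001,0]],[40,[-0.0025,0,0.0585],[0.003,-0.001,0]],[40,[-0.0025,0,0.0585],[0.003,-0.001,0]],[40,[-0.0025,0,0.0585],[0.003,-0.001,0]]], squeeze=20)

```text
time: 2.7
ee_pos: [0.6542, 0.1834, 0.0714]
eef_rot: [0.659, 0.752, -0.001, -0.001]
ft_force: [-0.8, -0.5, 1.0]
width: 0.0555
```

```bash
python3 go.py 519.5 -315.5 200 1 
```

```text
t 2.7 pos [654.2 183.4  71.4] yawy 7.5 tiltz [-0.0026 -0.0012 -1.    ] w 55.5 F [-0.8 -0.5  1. ] q1,7 [-0.54 -0.07]
[-0.4772 -0.1991 -0.1276] [-0.0027  0.001   0.1136]
```

>>> arm_command(commands=[[40,[0,0,-0.03],[0,0,0]],[40,[0,0,-0.06],[0,0,0]],[40,[0,0,-0.1],[0,0,0]],[40,[-0.03,-0.015,-0.1],[0,0,0]],[40,[-0.477,-0.199,-0.1],[0,0,0.114]],[40,[-0.477,-0.199,-0.1],[0,0,0.114]],[40,[-0.477,-0.199,-0.1],[0,0,0.114]],[40,[-0.477,-0.199,-0.1],[0,0,0.114]],[40,[-0.477,-0.199,-0.1],[0,0,0.114]],[40,[-0.477,-0.199,-0.1],[0,0,0.114]]])

```text
time: 3.53
ee_pos: [0.5784, -0.0916, 0.172]
eef_rot: [0.701, 0.713, -0.001, -0.001]
ft_force: [0.8, -0.8, -1.6]
width: 0.0558
```

```bash
python3 go.py 519.5 -315.5 150 1 
```

```text
t 3.53 pos [578.4 -91.6 172. ] yawy 1.0 tiltz [-0.0026 -0.0011 -1.    ] w 55.8 F [ 0.8 -0.8 -1.6] q1,7 [-0.28  0.22]
[-0.2229 -0.0627  0.0223] [-0.0026  0.001  -0.0003]
```

>>> arm_command(commands=[[40,[-0.222,-0.063,0.02],[-0.0026,0.001,0]],[40,[-0.222,-0.063,0.02],[-0.0026,0.001,0]],[40,[-0.222,-0.063,0.02],[-0.0026,0.001,0]],[40,[-0.222,-0.063,0.02],[-0.0026,0.001,0]],[40,[-0.222,-0.063,0.02],[-0.0026,0.001,0]],[40,[-0.222,-0.063,0.02],[-0.0026,0.001,0]],[40,[-0.222,-0.063,0.04],[-0.0026,0.001,0]],[40,[-0.222,-0.063,0.05],[-0.0026,0.001,0]],[40,[-0.222,-0.063,0.05],[-0.0026,0.001,0]],[40,[-0.222,-0.063,0.05],[-0.0026,0.001,0]]])

```text
time: 4.37
ee_pos: [0.5203, -0.3114, 0.1217]
eef_rot: [0.7, 0.714, -0.0, -0.001]
ft_force: [-0.2, 0.2, -0.2]
width: 0.0559
```

```bash
python3 -c "
from h import *
c=grab('top','pics/b.png');p=c['pixels'][220:330,390:520,::-1];q=camera('side')['pixels'][230:340,220:350,::-1]
cv2.imwrite('pics/b.png',np.hstack([cv2.resize(p,(400,340)),cv2.resize(q,(400,340))]))";python3 go.py 519.5 -315.5 76 1 
```

```text
t 4.47 pos [ 520.9 -311.9  122.9] yawy 1.1 tiltz [ 5.e-04 -1.e-04 -1.e+00] w 55.9 F [-0.3  0.4 -0.3] q1,7 [0.07 0.68]
[-0.0036 -0.0015  0.0469] [0.0005 0.0001 0.0015]
```

View pics/b.png

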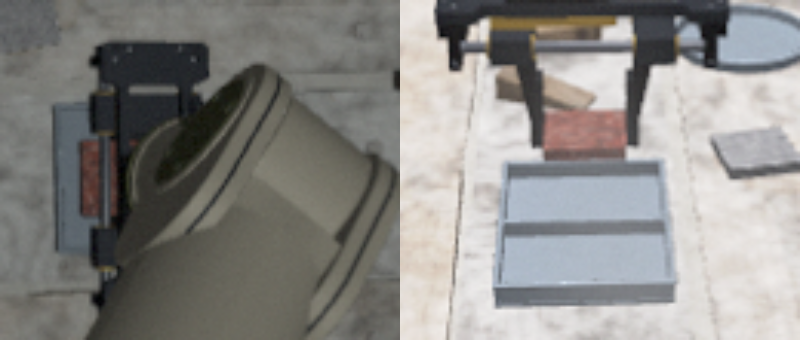

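>>> arm_command(commands=[[40,[-0.0036,-0.0015,0.0],[0,0,0]],[40,[-0.0036,-0.0015,0.015],[0,0,0]],[40,[-0.0036,-0.0015,0.025],[0,0,0]],[40,[-0.0036,-0.0015,0.033],[0,0,0]],[40,[-0.0036,-0.0015,0.038],[0,0,0]],[40,[-0.0036,-0.0015,0.042],[0,0,0]],[40,[-0.0036,-0.0015,0.044],[0,0,0]],[40,[-0.0036,-0.0015,0.044],[0,0,0]],[40,[-0.0036,-0.0015,0.044],[0,0,0]],[40,[-0.0036,-0.0015,0.044],[0,0,0]]])

```text
time: 5.3
ee_pos: [0.5187, -0.3167, 0.0787]
eef_rot: [0.701, 0.713, -0.0, 0.0]
ft_force: [-0.2, 0.4, -0.3]
width: 0.0556
```

```bash
python3 -c "
from h import *
q=camera('side')['pixels'][230:340,220:350,::-1]
cv2.imwrite('pics/c.png',cv2.resize(q,(520,440)))";python3 go.py 519.5 -315.5 76 1 
```

```text
t 5.35 pos [ 518.7 -316.7   78.7] yawy 1.0 tiltz [ 3.e-04 -5.e-04 -1.e+00] w 55.8 F [ 0.7 -0.3 -0.3] q1,7 [0.1  0.71]
[0.0012 0.0008 0.0027] [ 0.0003  0.0005 -0.0005]
```

View pics/c.png

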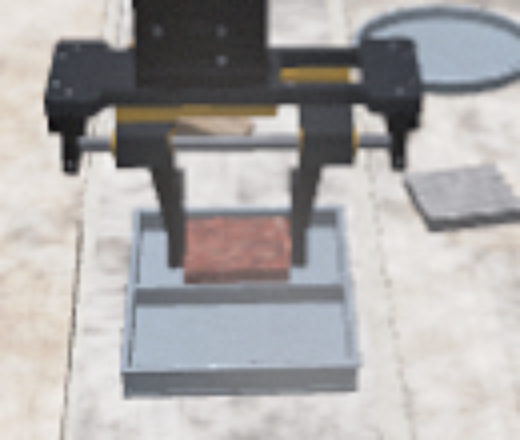

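>>> arm_command(commands=[[40,[0,0,0.001],[0,0,0]],[40,[0,0,0.002],[0,0,0]],[40,[0,0,0.003],[0,0,0]],[40,[0,0,0.003],[0,0,0]],[72,[0,0,0.003],[0,0,0]],[76,[0,0,0.003],[0,0,0]],[76,[0,0,0.003],[0,0,0]],[76,[0,0,-0.005],[0,0,0]],[76,[0,0,-0.025],[0,0,0]],[76,[0,0,-0.06],[0,0,0]]])

```text
time: 6.18
ee_pos: [0.517, -0.3156, 0.1365]
eef_rot: [0.701, 0.713, -0.001, -0.003]
ft_force: [0.5, -0.3, 0.5]
width: 0.0662
```

```bash
python3 go.py 645.5 -243 130 12.5 
```

```text
t 6.18 pos [ 517.  -315.6  136.5] yawy 1.0 tiltz [-0.0054  0.0017 -1.    ] w 66.2 F [ 0.5 -0.3  0.5] q1,7 [0.07 0.68]
[0.0704 0.1298 0.006 ] [-0.0052 -0.0024 -0.2011]
```

>>> arm_command(commands=[[100,[0.07,0.13,0.0],[-0.005,-0.002,-0.2]],[100,[0.07,0.13,0.0],[-0.005,-0.002,-0.2]],[100,[0.07,0.13,0.0],[-0.005,-0.002,-0.2]],[100,[0.07,0.13,0.0],[-0.005,-0.002,-0.2]],[100,[0.07,0.13,0.0],[-0.005,-0.002,-0.2]],[100,[0.07,0.13,0.0],[-0.005,-0.002,-0.2]],[100,[0.07,0.13,0.0],[-0.005,-0.002,-0.2]],[100,[0.07,0.13,0.0],[-0.005,-0.002,-0.2]],[100,[0.07,0.13,0.0],[-0.005,-0.002,-0.2]],[100,[0.07,0.13,0.0],[-0.005,-0.002,-0.2]]])

```text
time: 7.02
ee_pos: [0.6467, -0.2453, 0.1386]
eef_rot: [0.627, 0.779, 0.001, 0.003]
ft_force: [-0.1, 1.2, -0.4]
width: 0.087
```

```bash
python3 -c "
from h import *
q=camera('side')['pixels'][220:340,230:370,::-1]
cv2.imwrite('pics/d.png',cv2.resize(q,(560,480)))";python3 go.py 645.5 -243 73 12.5 
```

```text
t 7.07 pos [ 646.8 -245.   138.5] yawy 12.4 tiltz [ 0.0051 -0.0017 -1.    ] w 87.0 F [ 0.8 -0.4  0.4] q1,7 [0.   0.68]
[ 0.0024 -0.0012  0.0655] [ 0.0046  0.0028 -0.0023]
```

View pics/d.png

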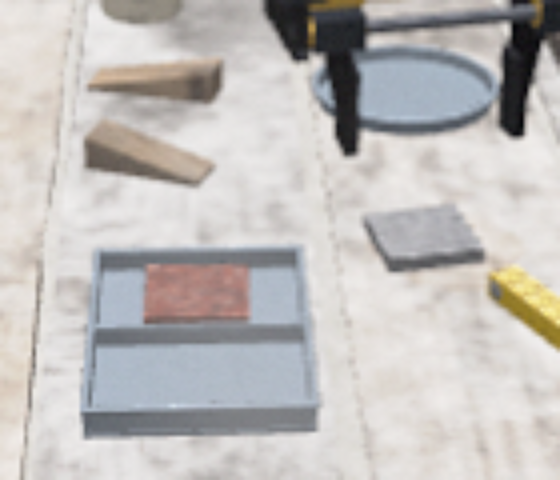

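>>> arm_command(commands=[[100,[0.0024,-0.001,0.03],[0.005,0.002,0]],[100,[0.0024,-0.001,0.055],[0.005,0.002,0]],[100,[0.0024,-0.001,0.065],[0.005,0.002,0]],[100,[0.0024,-0.001,0.065],[0.005,0.002,0]],[60,[0.0024,-0.001,0.065],[0.005,0.002,0]],[40,[0.0024,-0.001,0.065],[0.005,0.002,0]],[40,[0.0024,-0.001,0.065],[0.005,0.002,0]],[40,[0.0024,-0.001,0.065],[0.005,0.002,0]],[40,[0.0024,-0.001,0.065],[0.005,0.002,0]],[40,[0.0024,-0.001,0.065],[0.005,0.002,0]]])

```text
time: 7.9
ee_pos: [0.6462, -0.2424, 0.0734]
eef_rot: [0.626, 0.78, -0.0, 0.0]
ft_force: [0.2, 0.7, 0.3]
width: 0.0559
```

```bash
python3 go.py 520.5 -394 125 1 
```

```text
t 7.9 pos [ 646.2 -242.4   73.4] yawy 12.4 tiltz [-2.e-04 -8.e-04 -1.e+00] w 55.9 F [0.2 0.7 0.3] q1,7 [0.02 0.7 ]
[-0.1211 -0.1554 -0.0515] [-0.0003  0.0008  0.1996]
```

>>> arm_command(commands=[[40,[0,0,-0.03],[0,0,0]],[40,[0,0,-0.06],[0,0,0]],[40,[0,0,-0.06],[0,0,0.0]],[40,[-0.121,-0.155,-0.06],[0,0,0.2]],[40,[-0.121,-0.155,-0.06],[0,0,0.2]],[40,[-0.121,-0.155,-0.06],[0,0,0.2]],[40,[-0.121,-0.155,-0.06],[0,0,0.2]],[40,[-0.121,-0.155,-0.06],[0,0,0.2]],[40,[-0.121,-0.155,-0.06],[0,0,0.2]],[40,[-0.121,-0.155,-0.06],[0,0,0.2]]])

```text
time: 8.73
ee_pos: [0.519, -0.396, 0.1336]
eef_rot: [0.703, 0.712, -0.001, 0.0]
ft_force: [0.2, 0.7, -1.5]
width: 0.0551
```

```bash
python3 go.py 520.5 -394 79 1 
```

```text
t 8.73 pos [ 519.  -396.   133.6] yawy 0.7 tiltz [-5.0e-04 -1.5e-03 -1.0e+00] w 55.1 F [ 0.2  0.7 -1.5] q1,7 [0.21 0.8 ]
[0.0021 0.0015 0.0546] [-0.0005  0.0015 -0.0049]
```

>>> arm_command(commands=[[40,[0.002,0.001,0.0],[0,0,0]],[40,[0.002,0.001,0.03],[0,0,0]],[40,[0.002,0.001,0.045],[0,0,0]],[40,[0.002,0.001,0.052],[0,0,0]],[40,[0.002,0.001,0.054],[0,0,0]],[40,[0.002,0.001,0.054],[0,0,0]],[40,[0.002,0.001,0.054],[0,0,0]],[40,[0.002,0.001,0.054],[0,0,0]],[40,[0.002,0.001,0.054],[0,0,0]],[40,[0.002,0.001,0.054],[0,0,0]]])

```text
time: 9.57
ee_pos: [0.5221, -0.392, 0.0801]
eef_rot: [0.701, 0.713, -0.0, 0.001]
ft_force: [-0.3, -0.1, -0.5]
width: 0.0557
```

```bash
python3 -c "
from h import *
q=camera('side')['pixels'][230:340,220:350,::-1]
cv2.imwrite('pics/e.png',cv2.resize(q,(520,440)))";python3 go.py 520.5 -394 76 1 
```

```text
t 9.62 pos [ 522.  -392.    79.9] yawy 1.0 tiltz [ 3.0e-04 -1.1e-03 -1.0e+00] w 55.6 F [-0.1  0.1 -0.3] q1,7 [0.22 0.82]
[-0.002  -0.0015  0.0039] [ 0.0003  0.0011 -0.0005]
```

View pics/e.png

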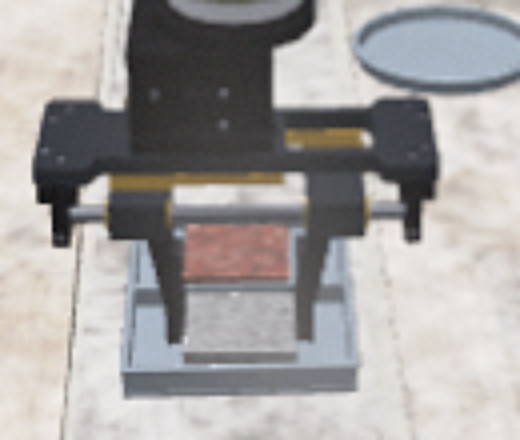

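>>> arm_command(commands=[[40,[-0.002,-0.001,0.001],[0,0,0]],[40,[-0.002,-0.001,0.0025],[0,0,0]],[40,[-0.002,-0.001,0.004],[0,0,0]],[40,[-0.002,-0.001,0.004],[0,0,0]],[72,[-0.002,-0.001,0.004],[0,0,0]],[76,[-0.002,-0.001,0.004],[0,0,0]],[76,[-0.002,-0.001,0.004],[0,0,0]],[76,[-0.002,-0.001,-0.005],[0,0,0]],[76,[-0.002,-0.001,-0.025],[0,0,0]],[76,[-0.002,-0.001,-0.06],[0,0,0]]])

```text
time: 10.45
ee_pos: [0.5194, -0.3926, 0.1372]
eef_rot: [0.701, 0.713, -0.001, -0.003]
ft_force: [1.1, -0.4, 0.4]
width: 0.066
```

```bash
python3 go.py 477 -141 135 69.7 
```

```text
t 10.45 pos [ 519.4 -392.6  137.2] yawy 1.0 tiltz [-0.0056  0.0021 -1.    ] w 66.0 F [ 1.1 -0.4  0.4] q1,7 [0.21 0.8 ]
[ 0.2522 -0.0381  0.003 ] [-0.0036 -0.0053 -1.1993]
```

>>> arm_command(commands=[[76,[0.0,0.0,-0.03],[0,0,0]],[80,[0.252,-0.038,-0.03],[0,0,-1.2]],[80,[0.252,-0.038,-0.03],[0,0,-1.2]],[80,[0.252,-0.038,-0.03],[0,0,-1.2]],[80,[0.252,-0.038,-0.03],[0,0,-1.2]],[80,[0.252,-0.038,-0.03],[0,0,-1.2]],[80,[0.252,-0.038,-0.03],[0,0,-1.2]],[80,[0.252,-0.038,-0.03],[0,0,-1.2]],[80,[0.252,-0.038,-0.03],[0,0,-1.2]],[80,[0.252,-0.038,-0.03],[0,0,-1.2]]])

```text
time: 11.28
ee_pos: [0.4787, -0.1415, 0.17]
eef_rot: [0.209, 0.978, -0.0, 0.0]
ft_force: [-0.3, -0.5, 0.8]
width: 0.0696
```

```bash
python3 go.py 477 -141 100 69.7 
```

```text
t 11.28 pos [ 478.7 -141.5  170. ] yawy 65.9 tiltz [ 7.e-04 -7.e-04 -1.e+00] w 69.6 F [-0.3 -0.5  0.8] q1,7 [-0.07  1.39]
[ 0.0018 -0.0002  0.07  ] [-0.0004  0.0009 -0.0664]
```

>>> arm_command(commands=[[80,[0.002,0,0.03],[0,0,-0.065]],[80,[0.002,0,0.06],[0,0,-0.065]],[80,[0.002,0,0.06],[0,0,-0.065]],[80,[0.002,0,0.06],[0,0,-0.065]],[80,[0.002,0,0.06],[0,0,-0.065]],[80,[0.002,0,0.06],[0,0,-0.065]],[80,[0.002,0,0.06],[0,0,-0.065]],[80,[0.002,0,0.06],[0,0,-0.065]],[80,[0.002,0,0.06],[0,0,-0.065]],[80,[0.002,0,0.06],[0,0,-0.065]]])

```text
time: 12.12
ee_pos: [0.4769, -0.1417, 0.1096]
eef_rot: [0.181, 0.984, -0.0, 0.0]
ft_force: [0.3, 0.1, 0.2]
width: 0.0695
```

```bash
python3 -c "
from h import *
q=camera('side')['pixels'][180:300,200:340,::-1];p=camera('top')['pixels'][220:330,270:490,::-1]
cv2.imwrite('pics/f.png',np.hstack([cv2.resize(q,(420,360)),cv2.resize(p,(380,190*1))[:, :] if 0 else cv2.resize(p,(380,360))]))";python3 go.py 477 -141 73 69.7 
```

```text
t 12.22 pos [ 476.8 -141.7  109.3] yawy 69.2 tiltz [-2.e-04 -8.e-04 -1.e+00] w 69.4 F [ 0.2  0.2 -0.5] q1,7 [-0.05  1.47]
[0.0001 0.0007 0.0363] [-0.0008  0.0001 -0.0095]
```

View pics/f.png

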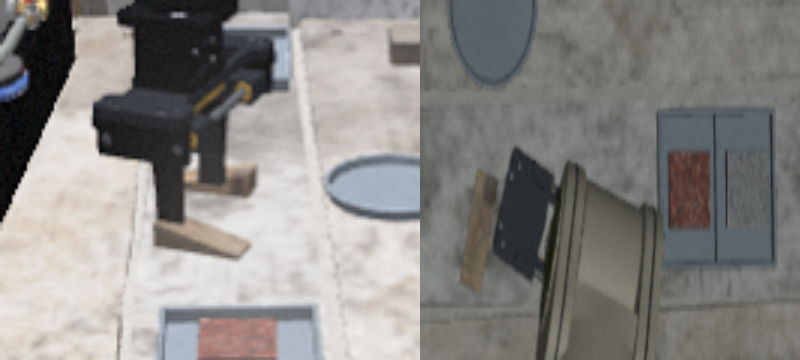

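>>> arm_command(commands=[[80,[0,0.0005,0.02],[0,0,-0.009]],[80,[0,0.0005,0.036],[0,0,-0.009]],[80,[0,0.0005,0.036],[0,0,-0.009]],[80,[0,0.0005,0.036],[0,0,-0.009]],[40,[0,0.0005,0.036],[0,0,-0.009]],[10,[0,0.0005,0.036],[0,0,-0.009]],[10,[0,0.0005,0.036],[0,0,-0.009]],[10,[0,0.0005,0.036],[0,0,-0.009]],[10,[0,0.0005,0.036],[0,0,-0.009]],[10,[0,0.0005,0.036],[0,0,-0.009]]])

```text
time: 13.05
ee_pos: [0.477, -0.1413, 0.0734]
eef_rot: [0.176, 0.984, -0.0, 0.0]
ft_force: [0.7, -0.3, 0.2]
width: 0.0375
```

```bash
python3 go.py 493 258 170 88
```

```text
t 13.05 pos [ 477.  -141.3   73.4] yawy 69.7 tiltz [-1.e-04 -8.e-04 -1.e+00] w 37.5 F [ 0.7 -0.3  0.2] q1,7 [-0.04  1.5 ]
[ 0.1237  0.3799 -0.0969] [-8.000e-04  1.000e-04 -3.199e-01]
```

>>> arm_command(commands=[[10,[0,0,0],[0,0,0]],[10,[0,0,0],[0,0,0]],[10,[0,0,0],[0,0,0]],[10,[0,0,0],[0,0,0]],[10,[0,0,0],[0,0,0]],[10,[0,0,-0.02],[0,0,0]],[10,[0,0,-0.05],[0,0,0]],[10,[0,0,-0.09],[0,0,0]],[10,[0,0,-0.1],[0,0,0]],[10,[0,0,-0.1],[0,0,0]]])

```text
time: 13.88
ee_pos: [0.4787, -0.1416, 0.1764]
eef_rot: [0.177, 0.984, -0.0, 0.003]
ft_force: [0.4, -0.7, -0.3]
width: 0.03
```

```bash
python3 go.py 492 258.5 170 88;  python3 -c "
from h import *
q=camera('side')['pixels'][160:280,200:340,::-1]
cv2.imwrite('pics/g.png',cv2.resize(q,(420,360)))"
```

```text
t 13.88 pos [ 478.7 -141.6  176.4] yawy 69.7 tiltz [ 0.0057 -0.0013 -1.    ] w 30.0 F [ 0.4 -0.7 -0.3] q1,7 [-0.07  1.45]
[0.1266 0.3798 0.006 ] [-2.0e-04  5.8e-03 -3.2e-01]
```

View pics/g.png

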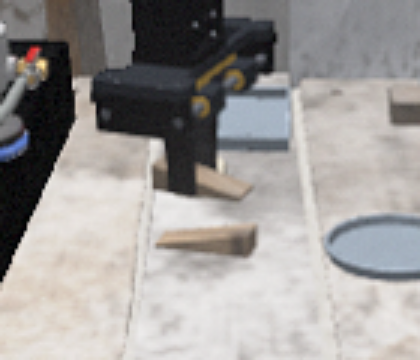

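Wedge is held level. On to the tray.

>>> arm_command(commands=[[10,[0.126,0.38,0.005],[0,0,-0.32]],[10,[0.126,0.38,0.005],[0,0,-0.32]],[10,[0.126,0.38,0.005],[0,0,-0.32]],[10,[0.126,0.38,0.005],[0,0,-0.32]],[10,[0.126,0.38,0.005],[0,0,-0.32]],[10,[0.126,0.38,0.005],[0,0,-0.32]],[10,[0.126,0.38,0.005],[0,0,-0.32]],[10,[0.126,0.38,0.005],[0,0,-0.32]],[10,[0.126,0.38,0.005],[0,0,-0.32]],[10,[0.126,0.38,0.005],[0,0,-0.32]]])

```text
time: 14.77
ee_pos: [0.489, 0.2635, 0.1659]
eef_rot: [0.015, 1.0, -0.0, -0.002]
ft_force: [-0.1, -0.1, -0.5]
width: 0.0298
```

```bash
python3 go.py 492 258.5 125 88
```

```text
t 14.77 pos [489.  263.5 165.9] yawy 88.2 tiltz [-3.1e-03 -1.0e-04 -1.0e+00] w 29.8 F [-0.1 -0.1 -0.5] q1,7 [-0.54  0.95]
[-0.0033 -0.0049  0.0409] [-0.0002 -0.0031  0.0041]
```

>>> arm_command(commands=[[10,[-0.003,-0.004,0.02],[0,0,0]],[10,[-0.003,-0.004,0.04],[0,0,0]],[10,[-0.003,-0.004,0.055],[0,0,0]],[10,[-0.003,-0.004,0.055],[0,0,0]],[10,[-0.003,-0.004,0.055],[0,0,0]],[10,[-0.003,-0.004,0.055],[0,0,0]],[10,[-0.003,-0.004,0.055],[0,0,0]],[10,[-0.003,-0.004,0.055],[0,0,0]],[10,[-0.003,-0.004,0.055],[0,0,0]],[10,[-0.003,-0.004,0.055],[0,0,0]]])

```text
time: 15.6
ee_pos: [0.4939, 0.2549, 0.1134]
eef_rot: [0.017, 1.0, -0.0, 0.0]
ft_force: [0.4, -0.7, -0.4]
width: 0.0297
```

```bash
python3 go.py 492 258.5 78 88;  python3 -c "
from h import *
q=camera('side')['pixels'][150:250,220:340,::-1];p=camera('top')['pixels'][230:330,110:230,::-1]
cv2.imwrite('pics/i.png',np.hstack([cv2.resize(q,(400,333)),cv2.resize(p,(400,333))]))"
```

```text
t 15.6 pos [493.9 254.9 113.4] yawy 88.0 tiltz [ 4.e-04 -2.e-04 -1.e+00] w 29.7 F [ 0.4 -0.7 -0.4] q1,7 [-0.53  0.96]
[0.002  0.0035 0.0354] [-0.0002  0.0004  0.    ]
```

View pics/i.png

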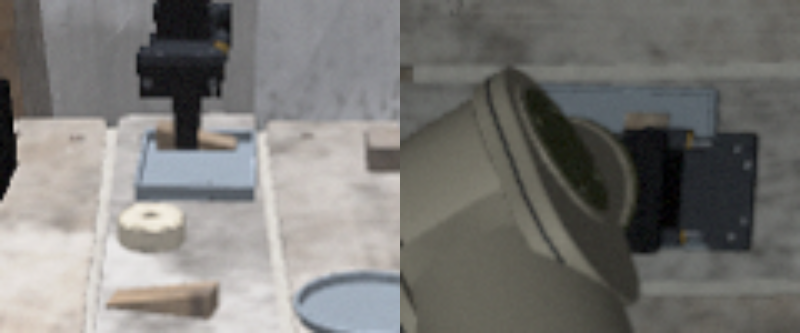

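>>> arm_command(commands=[[10,[0.002,0.0035,0.01],[0,0,0]],[10,[0.002,0.0035,0.02],[0,0,0]],[10,[0.002,0.0035,0.03],[0,0,0]],[10,[0.002,0.0035,0.036],[0,0,0]],[10,[0.002,0.0035,0.037],[0,0,0]],[10,[0.002,0.0035,0.037],[0,0,0]],[48,[0.002,0.0035,0.037],[0,0,0]],[48,[0.002,0.0035,0.037],[0,0,0]],[48,[0.002,0.0035,0.037],[0,0,0]],[48,[0.002,0.0035,0.037],[0,0,0]]])

```text
time: 16.53
ee_pos: [0.4918, 0.2583, 0.0758]
eef_rot: [0.017, 1.0, -0.0, -0.0]
ft_force: [-0.0, 0.5, 0.1]
width: 0.0408
```

```bash
python3 go.py 492 258.5 78 88
```

```text
t 16.53 pos [491.8 258.3  75.8] yawy 88.0 tiltz [-4.e-04 -8.e-04 -1.e+00] w 40.8 F [-0.   0.5  0.1] q1,7 [-0.53  0.95]
[-0.0002  0.0002 -0.0022] [-0.0008 -0.0004  0.0001]
```

>>> arm_command(commands=[[48,[0,0,-0.03],[0,0,0]],[48,[0,0,-0.07],[0,0,0]],[60,[0,0,-0.09],[0,0,0]],[80,[-0.01,-0.286,-0.09],[0,0,0.213]],[80,[-0.01,-0.286,-0.09],[0,0,0.213]],[80,[-0.01,-0.286,-0.09],[0,0,0.213]],[80,[-0.01,-0.286,-0.09],[0,0,0.213]],[80,[-0.01,-0.286,-0.09],[0,0,0.213]],[80,[-0.01,-0.286,-0.09],[0,0,0.213]],[80,[-0.01,-0.286,-0.09],[0,0,0.213]]])

```text
time: 17.37
ee_pos: [0.4914, -0.0307, 0.1664]
eef_rot: [0.124, 0.992, -0.0, 0.0]
ft_force: [0.1, 0.6, 0.6]
width: 0.0694
```

```bash
python3 go.py 491.5 -27.5 110 75.8
```

```text
t 17.37 pos [491.4 -30.7 166.4] yawy 75.7 tiltz [ 4.e-04 -1.e-03 -1.e+00] w 69.4 F [0.1 0.6 0.6] q1,7 [-0.2   1.32]
[0.0007 0.0031 0.0564] [-0.0008  0.0006 -0.0012]
```

>>> arm_command(commands=[[80,[0.0,0.002,0.03],[0,0,0]],[80,[0.0,0.002,0.055],[0,0,0]],[80,[0.0,0.002,0.055],[0,0,0]],[80,[0.0,0.002,0.055],[0,0,0]],[80,[0.0,0.002,0.055],[0,0,0]],[80,[0.0,0.002,0.055],[0,0,0]],[80,[0.0,0.002,0.055],[0,0,0]],[80,[0.0,0.002,0.055],[0,0,0]],[80,[0.0,0.002,0.055],[0,0,0]],[80,[0.0,0.002,0.055],[0,0,0]]])

```text
time: 18.2
ee_pos: [0.4925, -0.0258, 0.1114]
eef_rot: [0.124, 0.992, -0.0, 0.0]
ft_force: [-0.5, 0.4, 0.4]
width: 0.0695
```

```bash
python3 go.py 491.5 -27.5 73 75.8;  python3 -c "
from h import *
q=camera('side')['pixels'][170:270,220:340,::-1];p=camera('top')['pixels'][230:330,110:230,::-1]
cv2.imwrite('pics/j.png',np.hstack([cv2.resize(q,(400,333)),cv2.resize(p,(400,333))]))"
```

```text
t 18.2 pos [492.5 -25.8 111.4] yawy 75.8 tiltz [ 2.e-04 -7.e-04 -1.e+00] w 69.5 F [-0.5  0.4  0.4] q1,7 [-0.2   1.32]
[ 0.0006 -0.0019  0.0384] [-0.0007  0.0004  0.0002]
```

View pics/j.png

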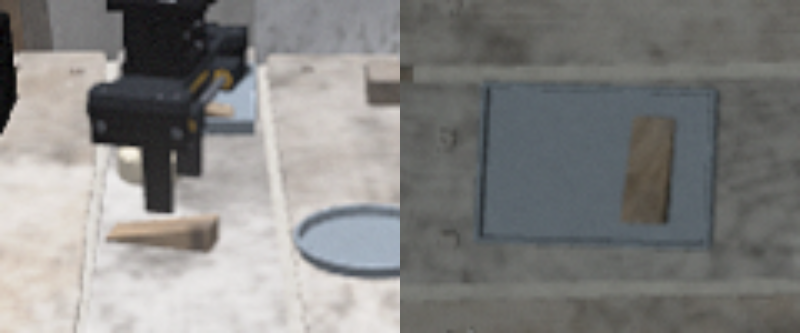

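Short wedge sits well in the tray, flat. Grasp the long one.

>>> arm_command(commands=[[80,[0,-0.002,0.02],[0,0,0]],[80,[0,-0.002,0.038],[0,0,0]],[80,[0,-0.002,0.038],[0,0,0]],[40,[0,-0.002,0.038],[0,0,0]],[10,[0,-0.002,0.038],[0,0,0]],[10,[0,-0.002,0.038],[0,0,0]],[10,[0,-0.002,0.038],[0,0,0]],[10,[0,-0.002,0.038],[0,0,0]],[10,[0,-0.002,0.038],[0,0,0]],[10,[0,-0.002,0.038],[0,0,0]]])

```text
time: 19.13
ee_pos: [0.4919, -0.0278, 0.0733]
eef_rot: [0.124, 0.992, -0.0, -0.0]
ft_force: [-1.6, -0.5, -0.5]
width: 0.0309
```

>>> arm_command(commands=[[10,[0,0,0],[0,0,0]],[10,[0,0,0],[0,0,0]],[10,[0,0,0],[0,0,0]],[10,[0,0,0],[0,0,0]],[10,[0,0,0],[0,0,0]],[10,[0,0,-0.02],[0,0,0]],[10,[0,0,-0.05],[0,0,0]],[10,[0,0,-0.09],[0,0,0]],[10,[0,0,-0.1],[0,0,0]],[10,[0,0,-0.1],[0,0,0]]])

```text
time: 19.97
ee_pos: [0.4936, -0.0278, 0.1763]
eef_rot: [0.124, 0.992, 0.0, 0.003]
ft_force: [0.3, 0.6, -0.8]
width: 0.0297
```

```bash
python3 go.py 510.5 332 170 88;  python3 -c "
from h import *
q=camera('side')['pixels'][140:260,200:340,::-1]
cv2.imwrite('pics/k.png',cv2.resize(q,(420,360)))"
```

```text
t 19.97 pos [493.6 -27.8 176.3] yawy 75.8 tiltz [ 5.6e-03 -2.0e-04 -1.0e+00] w 29.7 F [ 0.3  0.6 -0.8] q1,7 [-0.2   1.31]
[0.072  0.3529 0.0064] [ 0.0006  0.0056 -0.213 ]
```

View pics/k.png

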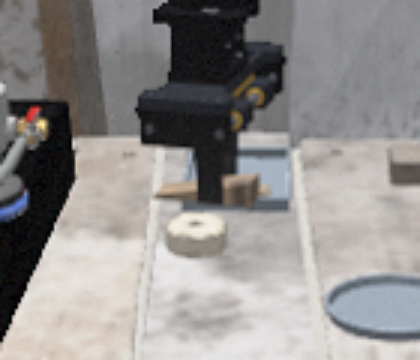

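>>> arm_command(commands=[[10,[0.072,0.353,0.005],[0,0,-0.213]],[10,[0.072,0.353,0.005],[0,0,-0.213]],[10,[0.072,0.353,0.005],[0,0,-0.213]],[10,[0.072,0.353,0.005],[0,0,-0.213]],[10,[0.072,0.353,0.005],[0,0,-0.213]],[10,[0.072,0.353,0.005],[0,0,-0.213]],[10,[0.072,0.353,0.005],[0,0,-0.213]],[10,[0.072,0.353,0.005],[0,0,-0.213]],[10,[0.072,0.353,0.005],[0,0,-0.213]],[10,[0.072,0.353,0.005],[0,0,-0.213]]])

```text
time: 20.85
ee_pos: [0.5057, 0.339, 0.1653]
eef_rot: [0.013, 1.0, 0.001, -0.002]
ft_force: [-1.2, -0.5, -0.9]
width: 0.0298
```

>>> arm_command(commands=[[10,[0,0,0.02],[0,0,0]],[10,[0,0,0.04],[0,0,0]],[10,[0,0,0.055],[0,0,0]],[10,[0,0,0.055],[0,0,0]],[10,[0,0,0.055],[0,0,0]],[10,[0,0,0.055],[0,0,0]],[10,[0,0,0.055],[0,0,0]],[10,[0,0,0.055],[0,0,0]],[10,[0,0,0.055],[0,0,0]],[10,[0,0,0.055],[0,0,0]]])

```text
time: 21.68
ee_pos: [0.5088, 0.3322, 0.1134]
eef_rot: [0.017, 1.0, -0.0, 0.0]
ft_force: [-0.2, 0.4, 0.1]
width: 0.0297
```

```bash
python3 go.py 511 332 76 88;  python3 -c "
from h import *
q=camera('side')['pixels'][130:230,230:350,::-1]
p=camera('top')['pixels'][230:330,110:230,::-1]
cv2.imwrite('pics/l.png',np.hstack([cv2.resize(q,(400,333)),cv2.resize(p,(400,333))]))"
```

```text
t 21.68 pos [508.8 332.2 113.4] yawy 88.0 tiltz [ 4.e-04 -2.e-04 -1.e+00] w 29.7 F [-0.2  0.4  0.1] q1,7 [-0.61  0.86]
[-0.0022 -0.0001  0.0374] [-0.0002  0.0004  0.0001]
```

View pics/l.png

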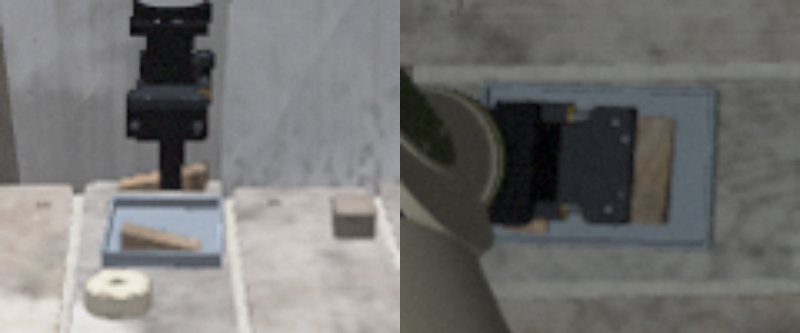

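>>> arm_command(commands=[[10,[-0.0015,0,0.01],[0,0,0]],[10,[-0.0015,0,0.02],[0,0,0]],[10,[-0.0015,0,0.03],[0,0,0]],[10,[-0.0015,0,0.036],[0,0,0]],[10,[-0.0015,0,0.037],[0,0,0]],[10,[-0.0015,0,0.037],[0,0,0]],[48,[-0.0015,0,0.037],[0,0,0]],[48,[-0.0015,0,0.037],[0,0,0]],[48,[-0.0015,0,0.037],[0,0,0]],[48,[-0.0015,0,0.037],[0,0,0]]])

```text
time: 22.62
ee_pos: [0.51, 0.332, 0.0757]
eef_rot: [0.017, 1.0, -0.0, -0.0]
ft_force: [0.3, -0.4, -1.6]
width: 0.0408
```

```bash
python3 go.py 466 113 150 88
```

```text
t 22.62 pos [510.  332.   75.7] yawy 88.0 tiltz [-5.e-04 -8.e-04 -1.e+00] w 40.8 F [ 0.3 -0.4 -1.6] q1,7 [-0.61  0.86]
[ 0.0364 -0.2204 -0.0741] [-0.0008 -0.0004  0.0002]
```

>>> arm_command(commands=[[48,[0,0,-0.03],[0,0,0]],[48,[0,0,-0.07],[0,0,0]],[60,[0,0,-0.075],[0,0,0]],[100,[0.036,-0.22,-0.075],[0,0,0]],[100,[0.036,-0.22,-0.075],[0,0,0]],[100,[0.036,-0.22,-0.075],[0,0,0]],[100,[0.036,-0.22,-0.075],[0,0,0]],[100,[0.036,-0.22,-0.075],[0,0,0]],[100,[0.036,-0.22,-0.075],[0,0,0]],[100,[0.036,-0.22,-0.075],[0,0,0]]])

```text
time: 23.45
ee_pos: [0.4662, 0.1091, 0.1512]
eef_rot: [0.02, 1.0, -0.001, 0.0]
ft_force: [1.1, 0.3, 0.7]
width: 0.0841
```

```bash
python3 go.py 466 113.3 120 88;python3 -c "
from h import *
q=camera('side')['pixels'][160:260,220:340,::-1];p=camera('top')['pixels'][230:330,110:230,::-1]
cv2.imwrite('pics/n.png',np.hstack([cv2.resize(q,(400,333)),cv2.resize(p,(400,333))]))"
```

```text
t 23.45 pos [466.2 109.1 151.2] yawy 87.7 tiltz [ 1.0e-04 -1.7e-03 -1.0e+00] w 84.1 F [1.1 0.3 0.7] q1,7 [-0.36  1.21]
[0.0004 0.0043 0.0312] [-0.0017  0.0001 -0.0058]
```

View pics/n.png

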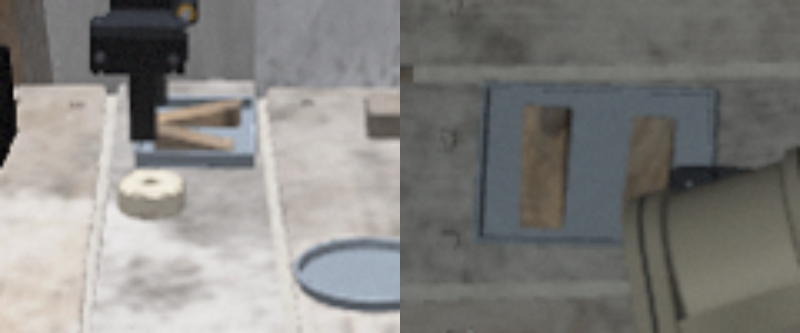

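>>> arm_command(commands=[[100,[0,0.003,0.015],[0,0,0]],[100,[0,0.003,0.03],[0,0,0]],[100,[0,0.003,0.045],[0,0,0]],[100,[0,0.003,0.045],[0,0,0]],[100,[0,0.003,0.045],[0,0,0]],[100,[0,0.003,0.045],[0,0,0]],[100,[0,0.003,0.045],[0,0,0]],[100,[0,0.003,0.045],[0,0,0]],[100,[0,0.003,0.045],[0,0,0]],[100,[0,0.003,0.045],[0,0,0]]], squeeze=12)

```text
time: 24.38
ee_pos: [0.4668, 0.1165, 0.1064]
eef_rot: [0.017, 1.0, -0.0, 0.0]
ft_force: [0.5, 0.3, 0.3]
width: 0.087
```

```bash
python3 go.py 466 113.3 78 88;python3 -c "
from h import *
q=camera('side')['pixels'][160:260,220:340,::-1];p=camera('top')['pixels'][250:350,190:310,::-1]
cv2.imwrite('pics/o.png',np.hstack([cv2.resize(q,(400,333)),cv2.resize(p,(400,333))]))"
```

```text
t 24.38 pos [466.8 116.5 106.4] yawy 88.0 tiltz [ 4.e-04 -5.e-04 -1.e+00] w 87.0 F [0.5 0.3 0.3] q1,7 [-0.37  1.2 ]
[ 0.0007 -0.0032  0.0284] [-0.0005  0.0004  0.0001]
```

View pics/o.png

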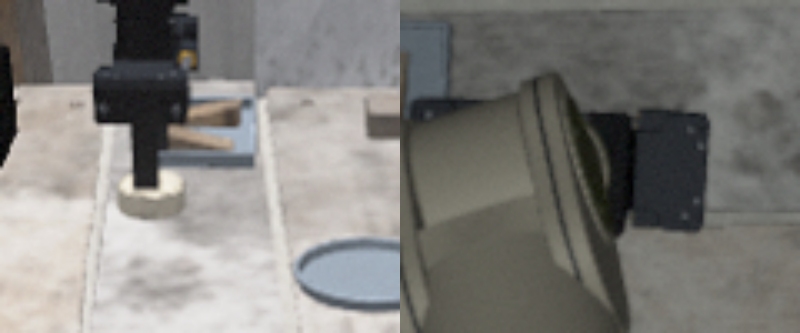

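>>> arm_command(commands=[[100,[0,-0.003,0.01],[0,0,0]],[100,[0,-0.003,0.02],[0,0,0]],[100,[0,-0.003,0.028],[0,0,0]],[100,[0,-0.003,0.028],[0,0,0]],[60,[0,-0.003,0.028],[0,0,0]],[40,[0,-0.003,0.028],[0,0,0]],[40,[0,-0.003,0.028],[0,0,0]],[40,[0,-0.003,0.028],[0,0,0]],[40,[0,-0.003,0.028],[0,0,0]],[40,[0,-0.003,0.028],[0,0,0]]])

```text
time: 25.32
ee_pos: [0.4666, 0.1134, 0.0782]
eef_rot: [0.017, 1.0, -0.0, 0.0]
ft_force: [0.3, 0.2, 1.1]
width: 0.0582
```

```bash
python3 go.py 649 -40 140 88
```

```text
t 25.32 pos [466.6 113.4  78.2] yawy 88.0 tiltz [ 1.e-04 -6.e-04 -1.e+00] w 58.2 F [0.3 0.2 1.1] q1,7 [-0.36  1.21]
[-0.1876 -0.147  -0.0616] [-0.0006  0.0001  0.0002]
```

>>> arm_command(commands=[[40,[0,0,0],[0,0,0]],[40,[0,0,-0.02],[0,0,0]],[40,[0,0,-0.06],[0,0,0]],[40,[-0.188,-0.147,-0.06],[0,0,0]],[40,[-0.188,-0.147,-0.06],[0,0,0]],[40,[-0.188,-0.147,-0.06],[0,0,0]],[40,[-0.188,-0.147,-0.06],[0,0,0]],[40,[-0.188,-0.147,-0.06],[0,0,0]],[40,[-0.188,-0.147,-0.06],[0,0,0]],[40,[-0.188,-0.147,-0.06],[0,0,0]]])

```text
time: 26.15
ee_pos: [0.6521, -0.0463, 0.1376]
eef_rot: [0.02, 1.0, -0.002, 0.001]
ft_force: [-0.5, -1.7, -0.1]
width: 0.0582
```

>>> arm_command(commands=[[40,[0,0,0],[0,0,0]],[40,[0,0,0.02],[0,0,0]],[40,[0,0,0.03],[0,0,0]],[40,[0,0,0.03],[0,0,0]],[40,[0,0,0.03],[0,0,0]],[40,[0,0,0.03],[0,0,0]],[40,[0,0,0.03],[0,0,0]],[40,[0,0,0.03],[0,0,0]],[40,[0,0,0.03],[0,0,0]],[40,[0,0,0.03],[0,0,0]]])

```text
time: 26.98
ee_pos: [0.6494, -0.0401, 0.1084]
eef_rot: [0.017, 1.0, -0.0, 0.0]
ft_force: [-0.3, -0.4, -0.8]
width: 0.0581
```

```bash
python3 go.py 649 -40 82 88;python3 -c "
from h import *
q=camera('side')['pixels'][170:270,270:390,::-1];p=camera('top')['pixels'][170:270,250:370,::-1]
cv2.imwrite('pics/p.png',np.hstack([cv2.resize(q,(400,333)),cv2.resize(p,(400,333))]))"
```

```text
t 26.98 pos [649.4 -40.1 108.4] yawy 88.0 tiltz [ 2.e-04 -8.e-04 -1.e+00] w 58.1 F [-0.3 -0.4 -0.8] q1,7 [-0.12  1.59]
[0.0004 0.0001 0.0264] [-0.0008  0.0002  0.0001]
```

View pics/p.png

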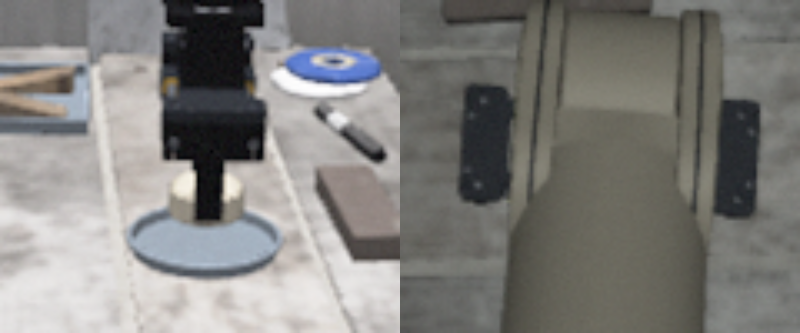

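>>> arm_command(commands=[[40,[0,0,0.01],[0,0,0]],[40,[0,0,0.018],[0,0,0]],[40,[0,0,0.024],[0,0,0]],[40,[0,0,0.027],[0,0,0]],[40,[0,0,0.027],[0,0,0]],[40,[0,0,0.027],[0,0,0]],[80,[0,0,0.027],[0,0,0]],[80,[0,0,0.027],[0,0,0]],[80,[0,0,0.027],[0,0,0]],[80,[0,0,0.027],[0,0,0]]])

```text
time: 27.92
ee_pos: [0.6492, -0.0401, 0.081]
eef_rot: [0.017, 1.0, -0.0, -0.0]
ft_force: [0.5, -0.7, 0.1]
width: 0.0682
```

>>> arm_command(commands=[[80,[0,0,-0.01],[0,0,0]],[80,[0,0,-0.03],[0,0,0]],[80,[0,0,-0.07],[0,0,0]],[80,[0,0,-0.11],[0,0,0]],[80,[0,0,-0.15],[0,0,0]],[80,[0,0,-0.18],[0,0,0]],[80,[0.3,0,-0.2],[0,0,0]],[80,[0.3,0,-0.2],[0,0,0]],[80,[0.3,0,-0.2],[0,0,0]],[80,[0.3,0,-0.2],[0,0,0]]])

```text
time: 28.75
ee_pos: [0.4812, -0.0342, 0.2728]
eef_rot: [0.017, 1.0, -0.0, 0.0]
ft_force: [-0.3, -0.1, 1.2]
width: 0.0697
```

```bash
python3 go.py 420 -40 290 88 420 350 290 88;python3 -c "
from h import *
q=camera('side')['pixels'][175:335,230:430,::-1];p=camera('top')['pixels'][150:330,110:500,::-1]
cv2.imwrite('pics/q.png',np.vstack([cv2.resize(p,(650,300)),np.pad(cv2.resize(q,(375,300)),((0,0),(0,275),(0,0)))]))"
```

```text
t 28.75 pos [481.2 -34.2 272.8] yawy 88.0 tiltz [ 5.e-04 -8.e-04 -1.e+00] w 69.7 F [-0.3 -0.1  1.2] q1,7 [-0.16  1.52]
[ 0.061  -0.0079 -0.0172] [-0.0008  0.0006  0.0001]
[ 0.0745  0.3818 -0.0175] [-0.0008  0.0006  0.0001]
```

View pics/q.png

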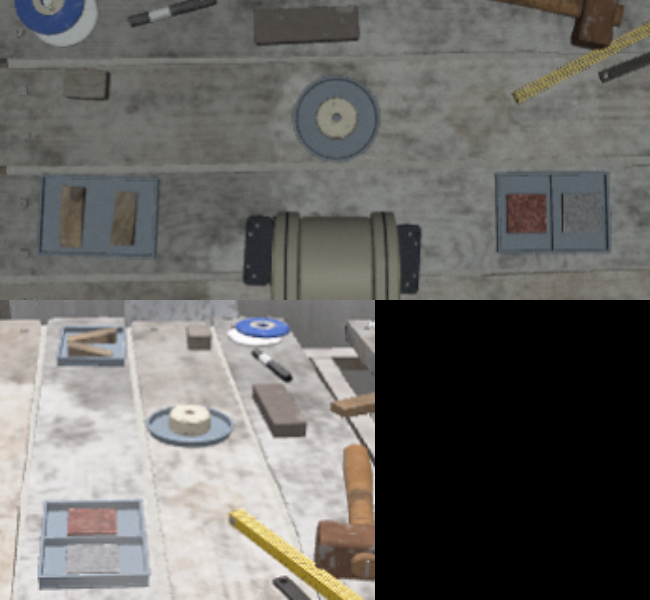

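>>> arm_command(commands=[[80,[0,0,0],[0,0,0]],[80,[0,0,0],[0,0,0]],[80,[0,0,0],[0,0,0]],[80,[0,0,0],[0,0,0]],[80,[0,0,0],[0,0,0]],[80,[0,0,0],[0,0,0]],[80,[0,0,0],[0,0,0]],[80,[0,0,0],[0,0,0]],[80,[0,0,0],[0,0,0]],[80,[0,0,0],[0,0,0]]])

```text
time: 29.68
ee_pos: [0.4831, -0.0342, 0.2722]
eef_rot: [0.017, 1.0, -0.0, -0.0]
ft_force: [-1.0, 0.0, -0.8]
width: 0.0698
```

```bash
python3 - <<'E'
from h import *
c=camera("top");lab=cv2.cvtColor(cv2.GaussianBlur(c["pixels"],(3,3),0),cv2.COLOR_RGB2LAB).astype(int)
for k,(x,y,w,h),f,z in(("red",(410,255,30,40),lambda L:L[...,1]>132,.013),("grey",(444,255,28,45),lambda L:L[...,2]>=125,.013),("wh",(285,195,54,54),lambda L:L[...,2]>=131,.028),("lw",(140,258,28,44),lambda L:L[...,2]>=132,.015),("sw",(172,258,26,44),lambda L:L[...,2]>=132,.015)):
    m=cv2.morphologyEx(f(lab[y:y+h,x:x+w]).astype(np.uint8),cv2.MORPH_OPEN,np.ones((3,3)))
    q=max(cv2.findContours(m,cv2.RETR_EXTERNAL,cv2.CHAIN_APPROX_NONE,offset=(x,y))[0],key=cv2.contourArea)
    r=cv2.minAreaRect(onplane(c,q.reshape(-1,2),z)[:,:2].astype(np.float32)*1e3);print(k,np.round(r[0],1),np.round(r[1],1),round(r[2],1))
E
```

```text
red [ 518.  -314.8] [52.3 55.7] 1.2
grey [ 520.8 -394.2] [54.8 56.3] 1.1
wh [647.7 -39.5] [54.5 54.3] 1.4
lw [499.2 331.5] [30.3 84.4] 89.8
sw [499.2 257. ] [29.4 71.8] 84.6
```

All within tolerance; handing in.

```bash
python3 -c "
from bench import *
print(close_job())"
```

```text
the job is handed in; nothing more can be done
None
```

All five pieces are in their trays, and I handed the job in at about 30 s of the 122 s allowed. No verdict is reported.

My last check measured each piece from the top camera:

| Piece | Where it ended up | Offset from its target |
|---|---|---|
| Red tile | One bay of the two-bay tray | About 2 mm |
| Grey tile | The other bay | About 1 mm |
| Long wedge | Undivided tray, on its base | 3–4 mm from my aim point |
| Short wedge | Undivided tray, on its base | 3–4 mm from my aim point |
| Felt wheel | Flat in the round dish | About 2 mm from the middle |

- **Flatness:** I judged this from the last two camera views, where nothing looked tilted or stacked. I did not measure tilts. The short wedge is turned about 3–5° from straight in the tray.
- **Tiles:** both were lowered to within about a millimetre of the tray floor before the gripper opened.
- **Bystanders:** the wood block and whetstone look unmoved in the final pictures; I did not measure their positions.
- **Disagreements:** the first two-view measurement of the wedges was less exact. The sight lines missed each other by 4–7 mm, so I used the top view for their positions. For the tiles and trays the two views agreed to about 1 mm, and for the wheel to about 2 mm.
- **Forces:** the force readings after each move stayed below about 2 N.

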